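Leftover fittings back into their stock cartons

ROBOT

A 7-joint arm with a two-finger parallel gripper is mounted at the origin on the work surface. World frame = base frame: x ahead of the robot, y to its left, z up, the work surface at z = 0. Lengths are in m, angles in rad, forces in N, time in s.
With the tool pointing down it reaches from about 0.4 to 0.85 m from the base axis. Payload 4.5 kg.
Tool frame: the origin (TCP) lies at the very end of the fingers, on their centre line; the grasp point (between the pads) lies 19 mm behind it; z points along the fingers, y is the line along which they close (so a half turn about z gives the same grasp; the last joint's range is limited). The gripper opens to 85 mm and grips with 20 to 120 N. Pads are 22 mm wide; open, the fingers measure 114 mm over their backs; the gripper's body (76 mm by 85 mm) begins 54 mm behind the grasp point. The pads swing forward as they close: fully open they stand 13 mm farther back than shut.
Start: joints at [-1.118, 0.689, -0.195, 1.565, 0.157, 0.902, -0.215], TCP at [0.254, 0.571, 0.231] pointing down, gripper open.
Joint ranges: [-3.01, 3.01], [-0.46, 2.08], [-1.47, 1.51], [0.13, 2.56], [-1, 4.14], [0.04, 2.09], [-2.66, 2.66]. Speed limits (rad/s): [2.57, 2.57, 3.14, 3.14, 3.14, 3.14, 3.14].

INTERFACE

Orientations are given as a unit quaternion [x, y, z, w].
In Python, from cell import read_state, capture, job_done gives the robot as it stands.
- The arm moves only by the tool move_arm, never from a script. Its argument "plan" is a list that holds one entry, the list of rows, each a list of 7 numbers: the turn, a rotation vector about the tool's x, y, z normalised to -1 to 1, where 1 is 90 degrees, then the shift along the tool's x, y, z normalised to -1 to 1, where 1 is 0.2 m, then the opening, from 0 (shut) to 1 (fully open). A call has 1 to 8 rows; each row shifts and turns the commanded pose from where the row before left it, along the tool's axes as they then stand; what a row does not reach is not made up. A row lasts 1/10 s, in which the tool goes at most 50 mm and 8.59 degrees, less where a joint would pass 70% of its speed; a pose out of reach is approached as far as the arm can. A call with a number of a shift or a turn outside -1 to 1 is refused whole. A call with a gripper value outside its range is refused whole. The fingers move at their own pace and stop on an object; "newtons" is the grip in N (left out, the last holds). Time passes only in rows, so rows that do not move let the fingers close. It gives the time, the measured TCP pose, the force, the opening and the grip force at its end, in the units of the state.
- read_state(): the state, without advancing time (a new reading comes with each control period).
- capture(name): name is "scene" or "top" or "wrist"; returns a dict with "color" (384x512x3 uint8, red, green, blue), "K" (3x3 intrinsics, pixels), "world_from_camera" (4x4, takes a point from camera to world coordinates); the wrist camera has in their place "tool_from_camera" (4x4, takes a point from camera to tool coordinates, whose origin is the TCP and whose axes are the flange's). Camera axes: x right, y up, looking along -z (the intrinsics and any distortion apply to the point x, -y, -z); pixel columns grow to the right and rows downward; lengths in m; the calibration is good to about 2 mm. A picture is of the moment at which its call begins: read the wrist's pose just before it. There is no depth.
- job_done(): hands the job in; it is judged then, once.
The state is a dict: "clock": time; "joints": joint angles; "qvel": joint speeds; "joint_efforts": joint torques, N m; "tcp_pos": TCP position; "tool_rot": TCP orientation; "ft_force": force on the tool from outside, world axes, zero at the start; "moment": the same for the moment, N m; "gripper_width": finger opening in m; "gripper_force": force on a finger pad.
Only numpy, scipy, OpenCV 4.12 (cv2) and the standard library are available. Lean on these libraries where they do the work, as an engineer would, in place of code of your own. Each camera call takes 0.05 s, during which the arm holds its last target. There are 200 camera calls.

TASK

The box job is finished: put the four leftover fittings lying on the bench (butt hinge, wooden knob, bow pull, castor) back into stock, each right inside the carton that already holds its own kind. Leave the MDF offcut and the glue bottle where they are.

Things in the scene. Friction and masses are not known exactly. Their poses are not given: they have to be found in the camera images.
- hinge: loose folded brass butt hinge lying flat on the bench, 41 mm (x) x 76 mm (y, along the pin) x 10 mm high (two leaves 36 mm wide; the knuckle, 10 mm thick, runs along the +x edge); about 90 g. Origin: centre of the underside, z up. Take it across its 41 mm width (along its x)
- knob: loose turned light-wood furniture knob standing on its foot, 34 mm high; foot 24 mm diameter, neck 18 mm, head 38 mm diameter at its widest, from 18 to 26 mm above the foot; about 30 g. Origin: centre of the underside of the foot, z up along its axis
- pull: loose satin steel bow pull standing on two feet: a round bar 12 mm thick along its x, 90 mm long overall, 33 mm high, feet 18 mm diameter and 72 mm apart; the middle 60 mm of the bar is level, axis 27 mm above the bench, open below; about 80 g. Origin: midway between the feet at their underside, z up. Take the bar across (along its y)
- castor: loose small castor standing upside down on its metal plate (46 mm x, 38 mm y, 3 mm thick): two fork cheeks, 31 mm over their outsides along y, 18 mm wide in x, up to 40 mm high; between them a black wheel 40 mm diameter, 18 mm wide, its top 52 mm up; about 130 g. Origin: centre of the plate's underside, z up. Take it by the cheeks (along its y), some 30 mm up
- carton_hinges: open yellow-checked stock carton, immovable, holding folded brass butt hinges: flat brass plates in stacks. All four are alike outside: 140 (x) x 120 (y) x 80 mm high, walls 4 mm, 132 x 112 mm inside. The stock is a near-level bed 34 mm above the bench (odd pieces 5 mm prouder) to lay another on; the walls rise 46 mm above it. Origin: centre of the underside, z up. Neighbours may be 15 mm apart
- carton_knobs: open yellow-checked stock carton, immovable, holding nine round light-wood knobs, upright or on their sides. All four are alike outside: 140 (x) x 120 (y) x 80 mm high, walls 4 mm, 132 x 112 mm inside. The stock is a near-level bed 34 mm above the bench (odd pieces 5 mm prouder) to lay another on; the walls rise 46 mm above it. Origin: centre of the underside, z up. Neighbours may be 15 mm apart
- carton_pulls: open yellow-checked stock carton, immovable, holding steel bow pulls: bent round bars on their sides. All four are alike outside: 140 (x) x 120 (y) x 80 mm high, walls 4 mm, 132 x 112 mm inside. The stock is a near-level bed 34 mm above the bench (odd pieces 5 mm prouder) to lay another on; the walls rise 46 mm above it. Origin: centre of the underside, z up. Neighbours may be 15 mm apart
- carton_castors: open yellow-checked stock carton, immovable, holding castors on their sides: black wheels, metal plates. All four are alike outside: 140 (x) x 120 (y) x 80 mm high, walls 4 mm, 132 x 112 mm inside. The stock is a near-level bed 34 mm above the bench (odd pieces 5 mm prouder) to lay another on; the walls rise 46 mm above it. Origin: centre of the underside, z up. Neighbours may be 15 mm apart
- offcut: loose bystander: plain MDF offcut 70 mm (x) x 45 mm (y) x 36 mm high lying among the fittings; not a fitting, to be left there. Origin: centre of the underside, z up
- glue: loose bystander: white glue bottle standing to the robot's left, 60 mm diameter, 170 mm high; to be left there. Origin: centre of the underside. (Outside the work: a cordless driver 65 mm high at the right, stacked small MDF boxes 110 mm high beyond it, an orange tool case 125 mm high at the far left)
Things that resemble listed ones, but are neither listed nor needed, are in the scene too. What is shaped like the knob but pink or red is not meant. There is more than one size of the castor; the job needs the larger.

How it is judged:
At the end, for the whole second after the job is handed in: Hinge, knob, pull and castor at rest in the carton of their kind: origin within 66 mm (x) and 56 mm (y) of its centre, not hung on the rim (origin under 55 mm above its underside for hinge and pull, 70 for knob and castor), under 0.02 m/s and 0.3 rad/s; offcut and glue within 20 mm of their start (x of hinge in the frame of carton_hinges between -0.066 and 0.066 m and y of hinge in the frame of carton_hinges between -0.056 and 0.056 m and z of hinge in the frame of carton_hinges below 0.055 m and linear speed of each of hinge, knob, pull, castor below 0.02 m/s and angular speed of each of hinge, knob, pull, castor below 0.3 rad/s and x of knob in the frame of carton_knobs between -0.066 and 0.066 m and y of knob in the frame of carton_knobs between -0.056 and 0.056 m and z of knob in the frame of carton_knobs below 0.07 m and x of pull in the frame of carton_pulls between -0.066 and 0.066 m and y of pull in the frame of carton_pulls between -0.056 and 0.056 m and z of pull in the frame of carton_pulls below 0.055 m and x of castor in the frame of carton_castors between -0.066 and 0.066 m and y of castor in the frame of carton_castors between -0.056 and 0.056 m and z of castor in the frame of carton_castors below 0.07 m and distance of each of offcut, glue from where it was at the start of the episode below 0.02 m); the robot touches nothing.
It fails at once if the MDF offcut is moved by more than 20 mm (distance of offcut from where it was at the start of the episode above 0.02 m).
It fails at once if the glue bottle is moved or knocked over (more than 20 mm) (distance of glue from where it was at the start of the episode above 0.02 m).
It also fails if it takes over 99 s, if anything falls off the work surface, if the arm or the gripper's body presses on something with over 40 N, if the wrist force passes 120 N, or if a joint passes its speed limit or range.

## Working session

There is one attempt and no reset: what is moved stays moved. The work goes in short steps, Python scripts to look and compute and a tool call to move; the robot and the scene stay as the last step left them, time stands still between calls to the robot, and variables do not carry over. Pictures are saved under pics/ and viewed, at most 14 in all, crops included, and the job is handed in when it is done.

Besides the shell and the picture viewer there is one more tool, called after "Call:" as name([rows], argument=value, ...), one row to a line, values as JSON. move_arm: Moves the arm, as the interface text tells. Scaled input: -1 to 1 covers 0.2 m each way for a shift and 90 degrees each way for a turn. Its arguments: {"type":"object","properties":{"plan":{"type":"array"},"newtons":{"type":"number"}},"required":["plan"]}

```bash
mkdir -p pics; ls; cat > h.py <<'E'
import numpy as np, cv2
from cell import read_state, capture, job_done
from scipy.spatial.transform import Rotation as R
def snap(n,f):
    s=read_state(); c=capture(n); cv2.imwrite(f'pics/{f}.png',cv2.cvtColor(c['color'],cv2.COLOR_RGB2BGR))
    if 'world_from_camera' in c: T=c['world_from_camera']
    else:
        W=np.eye(4); W[:3,:3]=R.from_quat(s['tool_rot']).as_matrix(); W[:3,3]=s['tcp_pos']; T=W@np.array(c['tool_from_camera'])
    np.savez(f'pics/{f}.npz',K=c['K'],T=T); return c
def pix(f,uv,z):
    d=np.load(f'pics/{f}.npz'); K,T=d['K'],d['T']; u,v=uv
    r=T[:3,:3]@np.array([(u-K[0,2])/K[0,0],-(v-K[1,2])/K[1,1],-1]); o=T[:3,3]
    return (o+r*(z-o[2])/r[2]).round(4)
E
python3 - <<'E'
from h import *
for n in ['scene','top']:
    c=snap(n,n+'0'); print(n,{k:v for k,v in c.items() if k!='color'})
    cv2.imwrite(f'pics/{n}0b.png',cv2.resize(cv2.imread(f'pics/{n}0.png'),(800,600),interpolation=cv2.INTER_CUBIC))
c=snap('wrist','w0');print({k:v for k,v in c.items() if k!='color'})
print(read_state())
E
```

```text
pics
scene {'K': array([[400.58749057,   0.        , 251.41593175],
       [  0.        , 400.58749057, 186.89663698],
       [  0.        ,   0.        ,   1.        ]]), 'world_from_camera': array([[ 0.53930741, -0.61187424,  0.57858226,  1.07676067],
       [ 0.84208831,  0.38703646, -0.37561958, -0.31973273],
       [ 0.00589952,  0.68979177,  0.72398377,  0.79301491],
       [ 0.        ,  0.        ,  0.        ,  1.        ]])}
top {'K': array([[360.78705204,   0.        , 252.18686826],
       [  0.        , 360.78705204, 195.84062393],
       [  0.        ,   0.        ,   1.        ]]), 'world_from_camera': array([[ 5.78862521e-05,  9.96821294e-01, -7.96699691e-02,
         4.25308112e-01],
       [-9.99999091e-01,  1.65020249e-04,  1.33813908e-03,
         6.08215060e-02],
       [ 1.34703269e-03,  7.96698193e-02,  9.96820398e-01,
         1.00463994e+00],
       [ 0.00000000e+00,  0.00000000e+00,  0.00000000e+00,
         1.00000000e+00]])}
{'K': array([[326.17022226,   0.        , 254.19435905],
       [  0.        , 326.17022226, 190.64175087],
       [  0.        ,   0
[... 440 characters left out ...]
8980972, -0.1945694 ,  1.5660861 ,  0.15733197,
        0.90254169, -0.21510577]), 'qvel': array([ 5.80287401e-05, -2.47706801e-03,  9.85211239e-04, -1.79907156e-03,
       -2.20341578e-03, -8.02140793e-04,  1.55884977e-04]), 'joint_efforts': array([-2.46899654e-03, -5.39933074e+01, -1.26874991e+00, -1.58719361e+01,
        9.23812157e-03,  6.40653088e-03, -1.89286155e-06]), 'tcp_pos': array([0.25399433, 0.57051491, 0.23066296]), 'tool_rot': array([ 2.07828274e-01,  9.78165060e-01, -7.17729633e-04, -9.71198261e-05]), 'ft_force': array([-0.29716716, -0.46513705, -0.691152  ]), 'moment': array([ 0.00304205,  0.00945511, -0.00296731]), 'gripper_force': 0.0, 'gripper_width': 0.08544938445941923}
```

View pics/top0b.png

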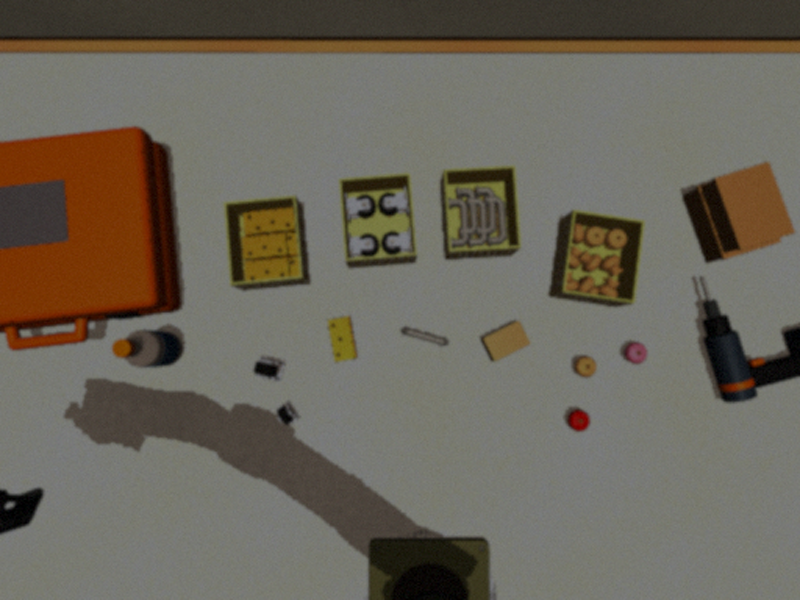

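View pics/scene0b.png

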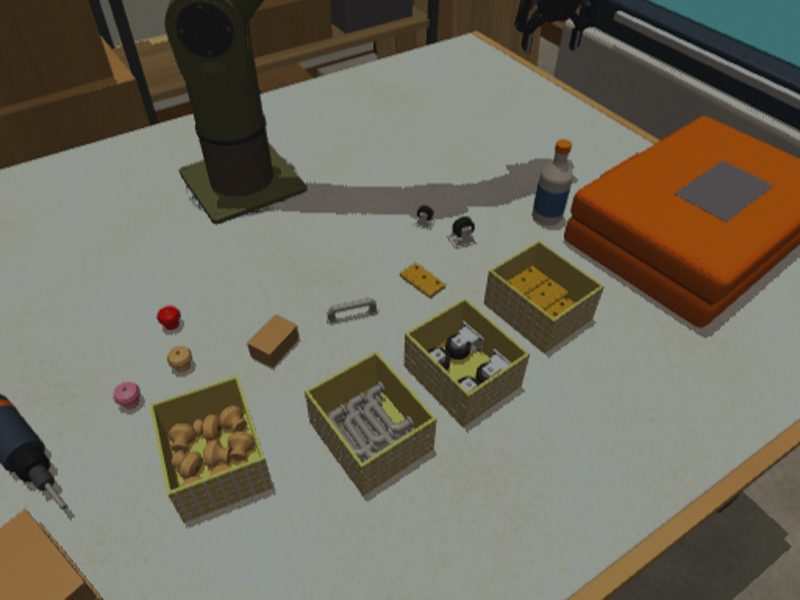

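The top view (800x600 px) shows cartons L→R: hinges (265,242), castors (378,220), pulls (482,212) and knobs (600,258).
- **Castor candidates:** (268,368) is the larger and (288,413) the smaller.
- **Knob candidates:** (585,366) is light wood, (635,352) is pink and (578,420) is red. The wood one fits.

I'll confirm both in an enlarged crop.

```bash
python3 - <<'E'
from h import *
im=cv2.imread('pics/top0.png')
a=cv2.resize(im[200:275,150:350],None,fx=4,fy=4,interpolation=cv2.INTER_CUBIC)
b=cv2.resize(im[200:275,250:450],None,fx=4,fy=4,interpolation=cv2.INTER_CUBIC)
o=np.vstack([a,b]); cv2.imwrite('pics/items.png',np.clip(o*1.8,0,255).astype('u1'))
c=cv2.resize(im[100:200,135:420],None,fx=2.8,fy=2.8,interpolation=cv2.INTER_CUBIC)
cv2.imwrite('pics/cart.png',np.clip(c*1.8,0,255).astype('u1'))
E
```

```text
(no output)
```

View pics/items.png

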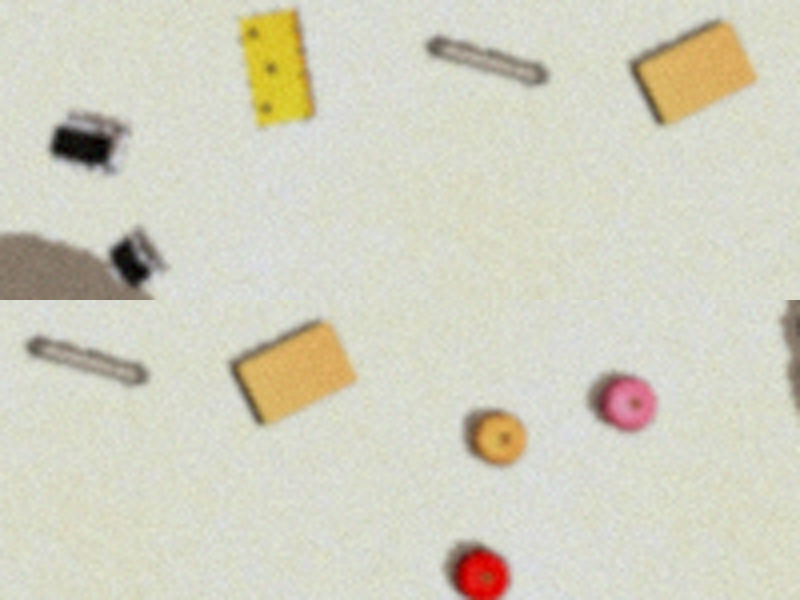

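View pics/cart.png

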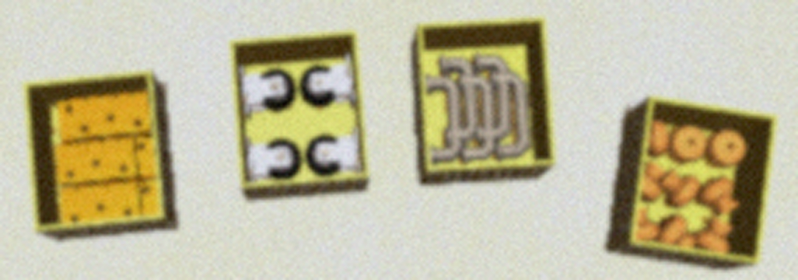

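The crop confirms both choices. The larger castor's wheel is at (83,147) in the crop, against the smaller at (132,260). The light-wood knob is at (500,438), with pink at (627,403) and red at (482,575).

```bash
python3 - <<'E'
from h import *
I=lambda x,y,r=0:((x+.5)/4-.5+(150 if not r else 250),(y-300*r+.5)/4-.5+200)
C=lambda x,y:((x+.5)/2.8-.5+135,(y+.5)/2.8-.5+100)
print('castor',pix('top0',I(83,147),.05),pix('top0',I(53,143),.05),pix('top0',I(113,152),.05))
print('hinge',[pix('top0',I(*p),.008) for p in [(240,18),(297,11),(315,117),(260,127)]])
print('pull',pix('top0',I(433,46),.03),pix('top0',I(543,76),.03))
print('offcut',[pix('top0',I(*p),.036) for p in [(634,65),(722,22),(757,78),(668,124)]])
print('knob',pix('top0',I(500,438,1),.03))
print('small',pix('top0',I(132,262),.035))
for n,q in dict(hin=[(27,85),(152,72),(167,215),(40,232)],cas=[(234,43),(355,35),(368,180),(245,188)],pul=[(415,28),(543,20),(552,165),(422,175)],kno=[(648,97),(775,118),(755,262),(632,240)]).items():
    P=np.array([pix('top0',C(*p),.08) for p in q]); d=P[0]-P[3]+P[1]-P[2]
    print(n,P.mean(0).round(4),'yaw',np.degrees(np.arctan2(d[1],d[0])).round(1),np.linalg.norm(d[:2])/2)
s=read_state(); r=R.from_quat(s['tool_rot']).as_matrix(); print(r.round(3))
E
```

```text
castor [0.3946 0.2747 0.05  ] [0.3972 0.2945 0.05  ] [0.3914 0.2549 0.05  ]
hinge [array([0.482 , 0.1772, 0.008 ]), array([0.4868, 0.1378, 0.008 ]), array([0.4138, 0.125 , 0.008 ]), array([0.4069, 0.1627, 0.008 ])]
pull [0.4618 0.0441 0.03  ] [ 0.4416 -0.03    0.03  ]
offcut [array([ 0.4488, -0.0905,  0.036 ]), array([ 0.4777, -0.15  ,  0.036 ]), array([ 0.4402, -0.1728,  0.036 ]), array([ 0.4095, -0.1128,  0.036 ])]
knob [ 0.4    -0.2697  0.03  ]
small [0.3183 0.2442 0.035 ]
hin [0.6095 0.2751 0.08  ] yaw 6.5 0.13687476940619847
cas [0.6467 0.0861 0.08  ] yaw 4.8 0.13748181697955553
pul [ 0.6605 -0.0838  0.08  ] yaw 2.4 0.1383695233785244
kno [ 0.5832 -0.286   0.08  ] yaw -8.7 0.1357224465591451
[[-0.914  0.407 -0.   ]
 [ 0.407  0.914 -0.001]
 [-0.    -0.001 -1.   ]]
```

```bash
cat >> h.py <<'E'
def go(x,y,z,yaw=None,n=None,start=None):
    """constant identical rows; yaw = world angle of tool x (deg). Assumes tool down; also fixes small tilt not."""
    s=read_state(); 
    if start is None:
        p=s['tcp_pos']; m=R.from_quat(s['tool_rot']).as_matrix(); a=np.degrees(np.arctan2(m[1,0],m[0,0]))
    else: p,a=np.array(start[:3],float),start[3]
    d=0 if yaw is None else (yaw-a+180)%360-180
    D=np.array([x,y,z])-p
    n=n or int(max(np.ceil(np.linalg.norm(D)/.044),np.ceil(abs(d)/8.0),1))
    B=lambda th:R.from_euler('z',th,degrees=True).as_matrix()@np.diag([1.,-1,-1])
    S=sum(B(a+d*k/n) for k in range(n)); v=np.linalg.solve(S,D)
    print(n,'rows of',[0,0,round(-d/n/90,4)]+list((v/.2).round(4)),'from',np.round(p,4),round(a,1),'step mm',round(1e3*np.linalg.norm(v),1),'turn',round(d,1))
    return [x,y,z,a if yaw is None else yaw]
E
python3 - <<'E'
from h import *
U=lambda x,y:(x/1.5625,y/1.5625)
print('glue cap',pix('top0',U(122,348),.165),'base',pix('top0',U(172,346),.01))
q=go(.395,.275,.23,82); go(.395,.275,.15,82,start=q)
E
```

```text
glue cap [0.4298 0.4635 0.165 ] base [0.4342 0.4501 0.01  ]
10 rows of [0, 0, np.float64(0.0822), np.float64(-0.1742), np.float64(-0.022), np.float64(0.0003)] from [0.254  0.5705 0.2307] 156.0 step mm 35.1 turn -74.0
2 rows of [0, 0, 0.0, np.float64(0.0), np.float64(0.0), np.float64(0.2)] from [0.395 0.275 0.23 ] 82 step mm 40.0 turn 0
```

Call:
move_arm([
  [[0, 0, 0.082, -0.174, -0.022, 0, 1], [0, 0, 0.082, -0.174, -0.022, 0, 1], [0, 0, 0.082, -0.174, -0.022, 0, 1], [0, 0, 0.082, -0.174, -0.022, 0, 1], [0, 0, 0.082, -0.174, -0.022, 0, 1], [0, 0, 0.082, -0.174, -0.022, 0, 1], [0, 0, 0.082, -0.174, -0.022, 0, 1], [0, 0, 0.082, -0.174, -0.022, 0, 1]],
])

```text
clock: 0.95
tcp_pos: [0.4011, 0.3442, 0.2312]
tool_rot: [0.665, 0.747, 0.0, 0.0]
ft_force: [0.8, -0.2, 0.5]
gripper_width: 0.0855
gripper_force: 0.0
```

Call:
move_arm([
  [[0, 0, 0.082, -0.174, -0.022, 0, 1], [0, 0, 0.082, -0.174, -0.022, 0, 1], [0, 0, 0, 0, 0, 0.2, 0.65], [0, 0, 0, 0, 0, 0.2, 0.65], [0, 0, 0, 0, 0, 0, 0.65], [0, 0, 0, 0, 0, 0, 0.65]],
])

```text
clock: 1.55
tcp_pos: [0.3953, 0.2758, 0.1514]
tool_rot: [0.753, 0.657, -0.001, -0.0]
ft_force: [0.9, 1.2, 0.4]
gripper_width: 0.0555
gripper_force: 0.0
```

```bash
python3 - <<'E'
from h import *
snap('wrist','w1'); im=cv2.imread('pics/w1.png'); cv2.imwrite('pics/w1b.png',np.clip(cv2.resize(im,(800,600))*1.6,0,255).astype('u1'))
s=read_state(); print(s['tcp_pos'],s['joints'],s['clock'],s['gripper_width'],s['ft_force']); go(.395,.275,.15,82)
E
```

```text
[0.39611516 0.27640879 0.15232134] [-0.76642412  0.64356771  0.09836996  2.07392908 -0.14225947  0.42885726
 -0.69405328] 1.6 0.05551384161641344 [ 0.63831711 -0.5891002   0.77619765]
1 rows of [0, 0, np.float64(0.0024), np.float64(-0.0077), np.float64(-0.0046), np.float64(0.0116)] from [0.3961 0.2764 0.1523] 82.2 step mm 2.9 turn -0.2
```

View pics/w1b.png

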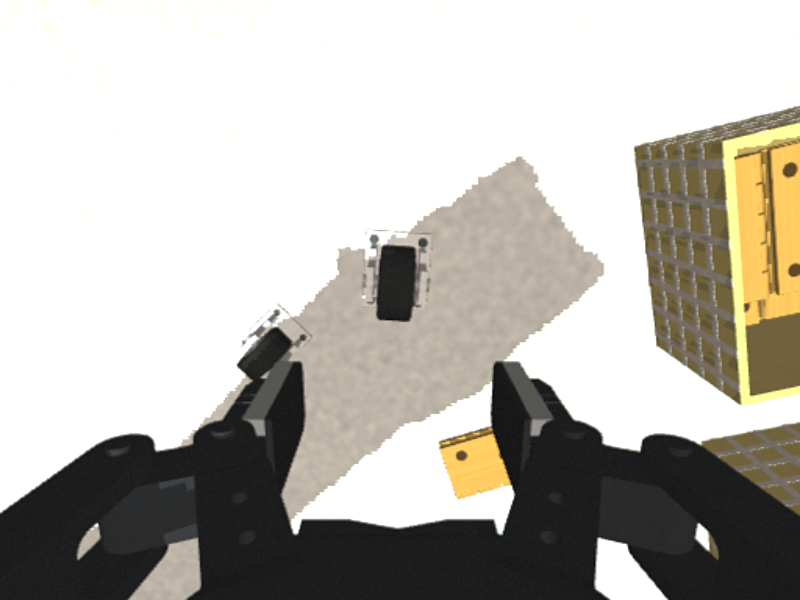

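The wrist view shows the large castor, with its plate corners at about (365,232), (432,235), (428,305) and (365,303), and its wheel running from (398,246) to (396,320). The small castor is at lower left (270,350) and clear of it.

```bash
python3 - <<'E'
from h import *
U=lambda x,y:(x/1.5625,y/1.5625)
P=[pix('w1',U(*p),.003) for p in [(365,232),(432,235),(428,305),(365,303)]]; print(P,np.mean(P,0))
a=P[0][:2]+P[1][:2]-P[2][:2]-P[3][:2]; print(np.degrees(np.arctan2(a[1],a[0])))
b=P[1][:2]-P[0][:2];print('edge dir',np.degrees(np.arctan2(b[1],b[0])))
w=[pix('w1',U(*p),.04) for p in [(398,246),(396,320)]]; print(w); print('wheel mid',pix('w1',U(397,283),.045))
E
```

```text
[array([0.3794, 0.3045, 0.003 ]), array([0.417 , 0.2976, 0.003 ]), array([0.4098, 0.2567, 0.003 ]), array([0.373 , 0.2629, 0.003 ])] [0.3948   0.280425 0.003   ]
80.6390662067165
edge dir -10.39868598630907
[array([0.3977, 0.3   , 0.04  ]), array([0.3914, 0.2616, 0.04  ])]
wheel mid [0.3948 0.2824 0.045 ]
```

```bash
python3 - <<'E'
from h import *
q=go(.3945,.279,.15,80.2,n=1); go(.3945,.279,.012,80.2,start=q)
E
```

```text
1 rows of [0, 0, np.float64(0.0224), np.float64(0.0117), np.float64(-0.0098), np.float64(0.0116)] from [0.3961 0.2764 0.1523] 82.2 step mm 3.8 turn -2.0
4 rows of [0, 0, -0.0, np.float64(0.0), np.float64(0.0), np.float64(0.1725)] from [0.3945 0.279  0.15  ] 80.2 step mm 34.5 turn 0.0
```

Call:
move_arm([
  [[0, 0, 0.022, 0.012, -0.01, 0.01, 0.65], [0, 0, 0, 0, 0, 0.172, 0.65], [0, 0, 0, 0, 0, 0.172, 0.65], [0, 0, 0, 0, 0, 0.172, 0.65], [0, 0, 0, 0, 0, 0.172, 0.65], [0, 0, 0, 0, 0, 0, 0.65], [0, 0, 0, 0, 0, 0, 0.65]],
])

```text
clock: 2.3
tcp_pos: [0.3943, 0.2791, 0.0127]
tool_rot: [0.765, 0.644, 0.0, 0.0]
ft_force: [-0.1, 0.2, -0.1]
gripper_width: 0.0555
gripper_force: 0.0
```

Call:
move_arm([
  [[0, 0, 0, 0, 0, 0, 0.2], [0, 0, 0, 0, 0, 0, 0.2], [0, 0, 0, 0, 0, 0, 0.2], [0, 0, 0, 0, 0, 0, 0.2], [0, 0, 0, 0, 0, 0, 0.2]],
], newtons=40)

```text
clock: 2.8
tcp_pos: [0.395, 0.2795, 0.0139]
tool_rot: [0.765, 0.644, 0.002, 0.0]
ft_force: [0.0, 0.3, 6.8]
gripper_width: 0.0304
gripper_force: 39.0
```

```bash
python3 - <<'E'
from h import *
s=[.3945,.279,.012,80.2]
q=go(.3945,.279,.15,None,start=s); q=go(.6467,.0861,.15,None,n=8,start=q);q=go(.6467,.0861,.055,None,start=q)
E
```

```text
4 rows of [0, 0, 0.0, np.float64(0.0), np.float64(0.0), np.float64(-0.1725)] from [0.3945 0.279  0.012 ] 80.2 step mm 34.5 turn 0
8 rows of [0, 0, 0.0, np.float64(-0.092), np.float64(0.1758), np.float64(-0.0)] from [0.3945 0.279  0.15  ] 80.2 step mm 39.7 turn 0
3 rows of [0, 0, 0.0, np.float64(0.0), np.float64(0.0), np.float64(0.1583)] from [0.6467 0.0861 0.15  ] 80.2 step mm 31.7 turn 0
```

Call:
move_arm([
  [[0, 0, 0, 0, 0, -0.1, 0.2], [0, 0, 0, 0, 0, -0.2, 0.2], [0, 0, 0, 0, 0, -0.2, 0.2], [0, 0, 0, 0, 0, -0.19, 0.2], [0, 0, 0, -0.046, 0.088, 0, 0.2], [0, 0, 0, -0.092, 0.176, 0, 0.2], [0, 0, 0, -0.092, 0.176, 0, 0.2], [0, 0, 0, -0.092, 0.176, 0, 0.2]],
])

```text
clock: 3.6
tcp_pos: [0.5053, 0.1934, 0.1514]
tool_rot: [0.765, 0.644, 0.001, 0.0]
ft_force: [1.0, 0.5, -2.2]
gripper_width: 0.0302
gripper_force: 40.1
```

Call:
move_arm([
  [[0, 0, 0, -0.092, 0.176, 0, 0.2], [0, 0, 0, -0.092, 0.176, 0, 0.2], [0, 0, 0, -0.092, 0.176, 0, 0.2], [0, 0, 0, -0.092, 0.176, 0, 0.2], [0, 0, 0, -0.046, 0.088, 0, 0.2], [0, 0, 0, 0, 0, 0, 0.2], [0, 0, 0, 0, 0, 0, 0.2]],
])

```text
clock: 4.3
tcp_pos: [0.6458, 0.0857, 0.1505]
tool_rot: [0.765, 0.644, 0.0, -0.0]
ft_force: [-0.1, 0.7, -1.3]
gripper_width: 0.0304
gripper_force: 40.1
```

```bash
python3 - <<'E'
from h import *
snap('wrist','w2'); im=cv2.imread('pics/w2.png'); cv2.imwrite('pics/w2b.png',np.clip(cv2.resize(im,(640,480))*1.5,0,255).astype('u1'))
s=read_state(); print(s['clock'],s['gripper_width'],s['gripper_force'],s['ft_force']); go(.6467,.0861,.055,80.2)
E
```

```text
4.35 0.03043309650135382 40.08447468280792 [-0.93116713  0.95679993 -0.79860558]
3 rows of [0, 0, np.float64(0.0003), np.float64(-0.0007), np.float64(0.0026), np.float64(0.1589)] from [0.6453 0.0868 0.1504] 80.3 step mm 31.8 turn -0.1
```

View pics/w2b.png

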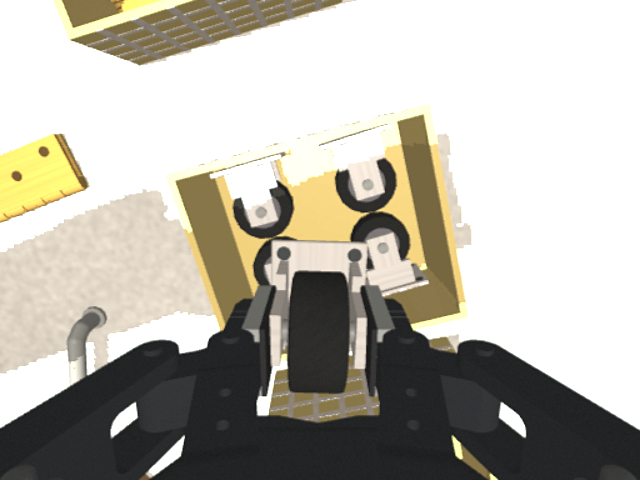

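The castor is held (plate at (320,250)) over the castors carton, whose visible rim corners are (172,178), (428,107) and (465,315). I'll lower and release it.

Call:
move_arm([
  [[0, 0, 0, 0, 0, 0.16, 0.2], [0, 0, 0, 0, 0, 0.16, 0.2], [0, 0, 0, 0, 0, 0.11, 0.2], [0, 0, 0, 0, 0, 0.045, 0.2], [0, 0, 0, 0, 0, 0, 0.2], [0, 0, 0, 0, 0, 0, 0.2], [0, 0, 0, 0, 0, 0, 0.2]],
])

```text
clock: 5.05
tcp_pos: [0.6475, 0.0861, 0.0564]
tool_rot: [0.765, 0.644, 0.001, 0.001]
ft_force: [-0.0, 0.5, -1.8]
gripper_width: 0.0306
gripper_force: 40.1
```

Call:
move_arm([
  [[0, 0, 0, 0, 0, 0, 0.65], [0, 0, 0, 0, 0, 0, 0.65], [0, 0, 0, 0, 0, 0, 0.65], [0, 0, 0, 0, 0, 0, 0.65], [0, 0, 0, 0, 0, -0.1, 0.65], [0, 0, 0, 0, 0, -0.2, 0.65], [0, 0, 0, 0, 0, -0.2, 0.65], [0, 0, 0, 0, 0, 0, 0.65]],
])

```text
clock: 5.85
tcp_pos: [0.6507, 0.0859, 0.1607]
tool_rot: [0.765, 0.644, 0.005, 0.003]
ft_force: [1.6, -0.2, -0.2]
gripper_width: 0.0553
gripper_force: 0.0
```

```bash
python3 - <<'E'
from h import *
snap('top','t2'); 
q=go(.4474,.1507,.155,10.4)
E
```

```text
9 rows of [0, 0, np.float64(0.0862), np.float64(-0.0487), np.float64(-0.1151), np.float64(0.0016)] from [0.6487 0.0858 0.1579] 80.2 step mm 25.0 turn -69.8
```

Call:
move_arm([
  [[0, 0, 0.086, -0.049, -0.115, 0, 0.8], [0, 0, 0.086, -0.049, -0.115, 0, 0.8], [0, 0, 0.086, -0.049, -0.115, 0, 0.8], [0, 0, 0.086, -0.049, -0.115, 0, 0.8], [0, 0, 0.086, -0.049, -0.115, 0, 0.8], [0, 0, 0.086, -0.049, -0.115, 0, 0.8], [0, 0, 0.086, -0.049, -0.115, 0, 0.8], [0, 0, 0.086, -0.049, -0.115, 0, 0.8]],
])

```text
clock: 6.7
tcp_pos: [0.4594, 0.1307, 0.1539]
tool_rot: [0.988, 0.156, -0.001, 0.0]
ft_force: [0.1, 0.7, 0.5]
gripper_width: 0.0682
gripper_force: 0.0
```

Call:
move_arm([
  [[0, 0, 0.086, -0.049, -0.115, 0.02, 0.8], [0, 0, 0, 0, 0, 0, 0.8], [0, 0, 0, 0, 0, 0, 0.8], [0, 0, 0, 0, 0, 0, 0.8]],
])

```text
clock: 7.1
tcp_pos: [0.4453, 0.149, 0.1505]
tool_rot: [0.996, 0.092, 0.0, 0.0]
ft_force: [0.4, -1.1, -0.2]
gripper_width: 0.0681
gripper_force: 0.0
```

```bash
python3 - <<'E'
from h import *
snap('wrist','w3'); im=cv2.imread('pics/w3.png'); cv2.imwrite('pics/w3b.png',np.clip(cv2.resize(im,(800,600))*1.0,0,255).astype('u1'))
s=read_state(); print(s['clock'],s['tcp_pos'],s['tool_rot'],s['joints'])
E
```

```text
7.15 [0.44549163 0.14891393 0.15056692] [9.95784319e-01 9.17247254e-02 2.68084678e-04 3.04442560e-04] [-0.6462892   0.66717345  0.36494837  2.11997764 -0.53900013  0.44324144
 -1.24652714]
```

View pics/w3b.png

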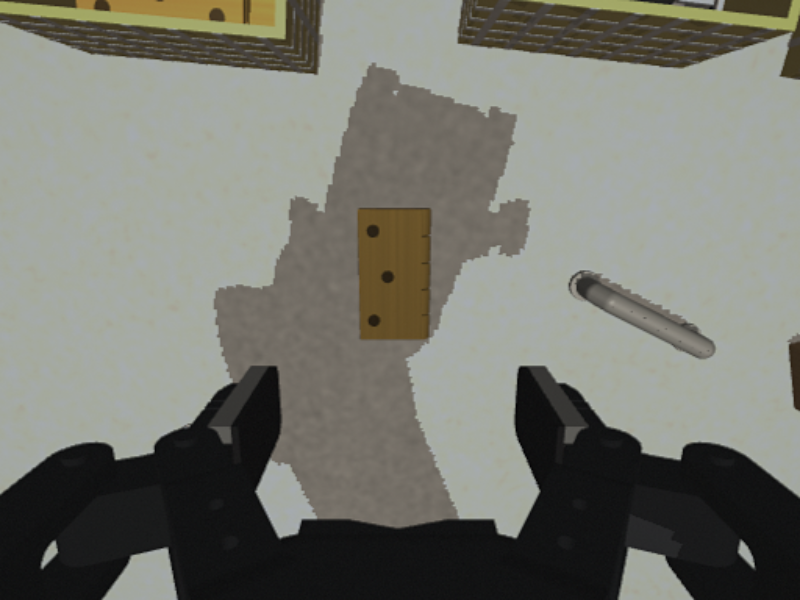

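The hinge's corners are at (358,208), (431,208), (430,340) and (360,338), so it is already well aligned. The pull runs from (580,285) to (708,348).

```bash
python3 - <<'E'
from h import *
U=lambda x,y:(x/1.5625,y/1.5625)
P=np.array([pix('w3',U(*p),.009) for p in [(358,208),(431,208),(430,340),(360,338)]]); c=P.mean(0); print(P,c)
a=P[0]+P[1]-P[2]-P[3]; yaw=np.degrees(np.arctan2(a[1],a[0])); print(yaw)
E0=pix('w3',U(580,285),.027),pix('w3',U(708,348),.027); d=E0[1]-E0[0]; print('pull',E0,(E0[0]+E0[1])/2,np.degrees(np.arctan2(d[1],d[0])),np.hypot(*d[:2]))
q=go(c[0],c[1],.15,yaw,n=1); go(c[0],c[1],.001,start=q)
E
```

```text
[[0.4801 0.1777 0.009 ]
 [0.4875 0.1383 0.009 ]
 [0.412  0.1235 0.009 ]
 [0.4057 0.1642 0.009 ]] [0.446325 0.150925 0.009   ]
10.691179789595923
pull (array([0.4634, 0.053 , 0.027 ]), array([ 0.4417, -0.0267,  0.027 ])) [0.45255 0.01315 0.027  ] -105.23078411989025 0.08260133170839316
1 rows of [0, 0, np.float64(-0.0018), np.float64(0.0059), np.float64(-0.0091), np.float64(0.0028)] from [0.4455 0.1489 0.1506] 10.5 step mm 2.2 turn 0.2
4 rows of [0, 0, 0.0, np.float64(0.0), np.float64(-0.0), np.float64(0.1863)] from [0.4463 0.1509 0.15  ] 10.7 step mm 37.3 turn 0
```

Call:
move_arm([
  [[0, 0, 0, 0.006, -0.009, 0, 0.8], [0, 0, 0, 0, 0, 0.2, 0.8], [0, 0, 0, 0, 0, 0.2, 0.8], [0, 0, 0, 0, 0, 0.2, 0.8], [0, 0, 0, 0, 0, 0.1, 0.8], [0, 0, 0, 0, 0, 0.04, 0.8], [0, 0, 0, 0, 0, 0, 0.8], [0, 0, 0, 0, 0, 0, 0.8]],
])

```text
clock: 7.95
tcp_pos: [0.4464, 0.1517, 0.0034]
tool_rot: [0.996, 0.092, 0.001, -0.0]
ft_force: [-0.3, -0.3, 0.7]
gripper_width: 0.0683
gripper_force: 0.0
```

Call:
move_arm([
  [[0, 0, 0, 0, 0, 0, 0.35], [0, 0, 0, 0, 0, 0, 0.35], [0, 0, 0, 0, 0, 0, 0.35], [0, 0, 0, 0, 0, 0, 0.35], [0, 0, 0, 0, 0, 0, 0.35]],
], newtons=40)

```text
clock: 8.45
tcp_pos: [0.4463, 0.1523, 0.0041]
tool_rot: [0.996, 0.092, 0.001, -0.0]
ft_force: [-0.3, 0.6, 8.9]
gripper_width: 0.0389
gripper_force: 39.2
```

```bash
python3 - <<'E'
from h import *
q=go(.6095,.2751,.15,7,start=[.4463,.151,.15,10.7],n=6)
E
```

```text
6 rows of [0, 0, 0.0069, np.float64(0.1508), np.float64(-0.0805), np.float64(-0.0)] from [0.4463 0.151  0.15  ] 10.7 step mm 34.2 turn -3.7
```

Call:
move_arm([
  [[0, 0, 0, 0, 0, -0.1, 0.35], [0, 0, 0, 0, 0, -0.2, 0.35], [0, 0, 0, 0, 0, -0.2, 0.35], [0, 0, 0, 0, 0, -0.2, 0.35], [0, 0, 0, 0, 0, -0.04, 0.35], [0, 0, 0, 0, 0, 0, 0.35], [0, 0, 0, 0, 0, 0, 0.35]],
])

```text
clock: 9.15
tcp_pos: [0.4449, 0.1521, 0.1501]
tool_rot: [0.996, 0.092, -0.001, -0.0]
ft_force: [-0.3, -0.6, -1.3]
gripper_width: 0.0387
gripper_force: 40.3
```

Call:
move_arm([
  [[0, 0, 0.007, 0.15, -0.08, 0, 0.35], [0, 0, 0.007, 0.15, -0.08, 0, 0.35], [0, 0, 0.007, 0.15, -0.08, 0, 0.35], [0, 0, 0.007, 0.15, -0.08, 0, 0.35], [0, 0, 0.007, 0.15, -0.08, 0, 0.35], [0, 0, 0.007, 0.15, -0.08, 0, 0.35], [0, 0, 0, 0, 0, 0, 0.35], [0, 0, 0, 0, 0, 0, 0.35]],
])

```text
clock: 9.95
tcp_pos: [0.6072, 0.2742, 0.1479]
tool_rot: [0.998, 0.059, -0.002, 0.001]
ft_force: [-0.4, -0.9, -0.8]
gripper_width: 0.0385
gripper_force: 40.2
```

```bash
python3 - <<'E'
from h import *
snap('wrist','w4'); im=cv2.imread('pics/w4.png'); cv2.imwrite('pics/w4b.png',cv2.resize(im,(640,480)))
q=go(.6095,.2751,.047,7,n=3)
E
```

```text
3 rows of [0, 0, np.float64(-0.001), np.float64(0.0048), np.float64(-0.0022), np.float64(0.169)] from [0.6068 0.2735 0.1484] 6.7 step mm 33.8 turn 0.3
```

View pics/w4b.png

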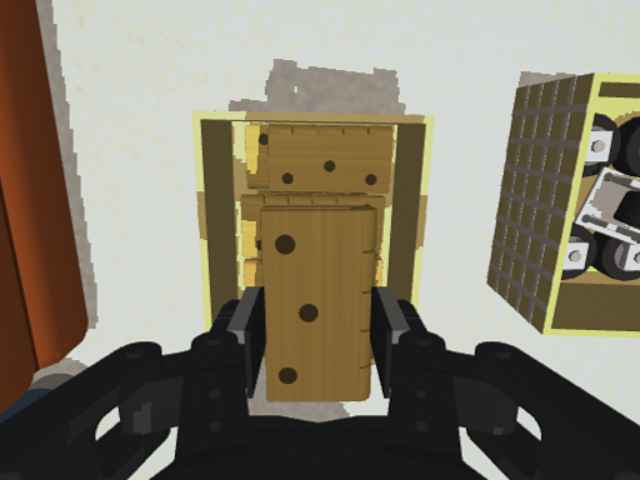

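The hinge (centre (318,300)) is centred between the carton's rims at x=205 and x=425. The castor can be seen lying in its own carton at (620,200). Lowering the hinge now.

Call:
move_arm([
  [[0, 0, 0, 0.005, -0.002, 0.16, 0.35], [0, 0, 0, 0.005, -0.002, 0.16, 0.35], [0, 0, 0, 0.003, -0.002, 0.12, 0.35], [0, 0, 0, 0, 0, 0.06, 0.35], [0, 0, 0, 0, 0, 0, 0.35], [0, 0, 0, 0, 0, 0, 0.35]],
])

```text
clock: 10.6
tcp_pos: [0.6112, 0.2758, 0.0515]
tool_rot: [0.998, 0.059, 0.0, 0.0]
ft_force: [0.5, -0.6, -0.8]
gripper_width: 0.0388
gripper_force: 40.2
```

Call:
move_arm([
  [[0, 0, 0, 0, 0, 0, 0.65], [0, 0, 0, 0, 0, 0, 0.65], [0, 0, 0, 0, 0, 0, 0.65], [0, 0, 0, 0, 0, 0, 0.65], [0, 0, 0, 0, 0, -0.1, 0.65], [0, 0, 0, 0, 0, -0.2, 0.65], [0, 0, 0, 0, 0, -0.2, 0.65], [0, 0, 0, 0, 0, 0, 0.65]],
])

```text
clock: 11.4
tcp_pos: [0.6151, 0.2767, 0.1571]
tool_rot: [0.998, 0.059, 0.006, -0.001]
ft_force: [0.7, -0.1, 0.4]
gripper_width: 0.0556
gripper_force: 0.0
```

```bash
python3 - <<'E'
from h import *
q=go(.452,.011,.15,74.8)
E
```

```text
9 rows of [0, 0, np.float64(-0.084), np.float64(-0.171), np.float64(0.0672), np.float64(0.0039)] from [0.6151 0.2767 0.1571] 6.8 step mm 36.7 turn 68.0
```

Call:
move_arm([
  [[0, 0, -0.084, -0.171, 0.067, 0, 0.65], [0, 0, -0.084, -0.171, 0.067, 0, 0.65], [0, 0, -0.084, -0.171, 0.067, 0, 0.65], [0, 0, -0.084, -0.171, 0.067, 0, 0.65], [0, 0, -0.084, -0.171, 0.067, 0, 0.65], [0, 0, -0.084, -0.171, 0.067, 0, 0.65], [0, 0, -0.084, -0.171, 0.067, 0, 0.65], [0, 0, -0.084, -0.171, 0.067, 0, 0.65]],
])

```text
clock: 12.2
tcp_pos: [0.4472, 0.0465, 0.1507]
tool_rot: [0.831, 0.557, -0.0, -0.0]
ft_force: [0.9, -0.4, 0.1]
gripper_width: 0.0555
gripper_force: 0.0
```

Call:
move_arm([
  [[0, 0, -0.084, -0.171, 0.067, 0, 0.65], [0, 0, 0, 0, 0, 0, 0.65], [0, 0, 0, 0, 0, 0, 0.65], [0, 0, 0, 0, 0, 0, 0.65]],
])

```text
clock: 12.6
tcp_pos: [0.4478, 0.0118, 0.1506]
tool_rot: [0.794, 0.608, 0.0, -0.0]
ft_force: [-0.5, -0.0, -0.0]
gripper_width: 0.0556
gripper_force: 0.0
```

```bash
python3 - <<'E'
from h import *
snap('wrist','w5'); im=cv2.imread('pics/w5.png'); cv2.imwrite('pics/w5b.png',cv2.resize(im,(800,600)))
s=read_state(); print(s['clock'],s['tcp_pos'],s['tool_rot'],s['joints'])
E
```

```text
12.65 [0.44781668 0.01220249 0.15060422] [ 7.93702804e-01  6.08305586e-01  3.45904784e-04 -2.32339056e-04] [-0.17733064  0.61782858  0.07483728  2.17200563 -0.12698709  0.35535375
 -0.26012275]
```

View pics/w5b.png

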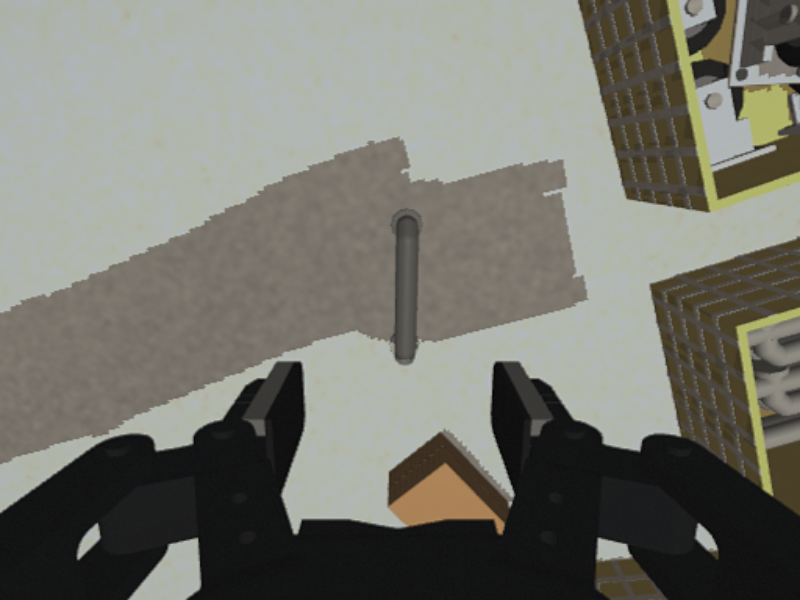

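The pull lies along the view axis. Its feet are around (406,222) and (403,346), and the bar runs from (407,218) to (404,363).

```bash
python3 - <<'E'
from h import *
U=lambda x,y:(x/1.5625,y/1.5625)
for a,b,z in [((406,222),(403,346),.003),((407,216),(404,363),.027)]:
    A,B=pix('w5',U(*a),z),pix('w5',U(*b),z); d=A-B; print(A,B,(A+B)/2,np.degrees(np.arctan2(d[1],d[0])),np.hypot(*d[:2]))
go(.4525,.012,.15,75.2,n=1)
E
```

```text
[0.4599 0.0419 0.003 ] [ 0.439  -0.0297  0.003 ] [0.44945 0.0061  0.003  ] 73.72750467579613 0.07458800171609371
[0.4616 0.0475 0.027 ] [ 0.439  -0.0309  0.027 ] [0.4503 0.0083 0.027 ] 73.91956379135095 0.08159240160701241
1 rows of [0, 0, np.float64(-0.003), np.float64(0.0051), np.float64(0.0229), np.float64(0.003)] from [0.4478 0.0122 0.1506] 74.9 step mm 4.7 turn 0.3
```

Call:
move_arm([
  [[0, 0, 0.005, -0.02, 0.017, 0, 0.65], [0, 0, 0, 0, 0, 0.2, 0.65], [0, 0, 0, 0, 0, 0.2, 0.65], [0, 0, 0, 0, 0, 0.2, 0.65], [0, 0, 0, 0, 0, 0.108, 0.65], [0, 0, 0, 0, 0, 0, 0.65], [0, 0, 0, 0, 0, 0, 0.65]],
])

```text
clock: 13.35
tcp_pos: [0.4557, 0.0064, 0.0137]
tool_rot: [0.796, 0.605, -0.004, -0.003]
ft_force: [0.4, 0.5, -0.5]
gripper_width: 0.0557
gripper_force: 0.0
```

Call:
move_arm([
  [[0, 0, 0, 0, 0, 0, 0.05], [0, 0, 0, 0, 0, 0, 0.05], [0, 0, 0, 0, 0, 0, 0.05], [0, 0, 0, 0, 0, 0, 0.05], [0, 0, 0, 0, 0, 0, 0.05], [0, 0, 0, 0, 0, 0, 0.05], [0, 0, 0, 0, 0, 0, 0.05]],
], newtons=40)

```text
clock: 14.05
tcp_pos: [0.4556, 0.0061, 0.0143]
tool_rot: [0.797, 0.604, -0.004, -0.003]
ft_force: [-0.9, 0.3, 7.1]
gripper_width: 0.0105
gripper_force: 39.2
```

```bash
python3 - <<'E'
from h import *
q=go(.6605,-.0838,.15,92.4,start=[.45,.0075,.15,74.5],n=7)
E
```

```text
7 rows of [0, 0, -0.0284, np.float64(-0.0443), np.float64(0.1585), np.float64(-0.0)] from [0.45   0.0075 0.15  ] 74.5 step mm 32.9 turn 17.9
```

Call:
move_arm([
  [[0, 0, 0, 0, 0, -0.1, 0.05], [0, 0, 0, 0, 0, -0.2, 0.05], [0, 0, 0, 0, 0, -0.2, 0.05], [0, 0, 0, 0, 0, -0.2, 0.05], [0, 0, 0, 0, 0, 0, 0.05], [0, 0, 0, 0, 0, 0, 0.05]],
])

```text
clock: 14.65
tcp_pos: [0.4572, 0.0062, 0.1543]
tool_rot: [0.797, 0.605, -0.003, -0.003]
ft_force: [0.2, -0.4, -1.0]
gripper_width: 0.0103
gripper_force: 39.2
```

Call:
move_arm([
  [[0, 0, -0.028, -0.044, 0.158, 0, 0.05], [0, 0, -0.028, -0.044, 0.158, 0, 0.05], [0, 0, -0.028, -0.044, 0.158, 0, 0.05], [0, 0, -0.028, -0.044, 0.158, 0, 0.05], [0, 0, -0.028, -0.044, 0.158, 0, 0.05], [0, 0, -0.028, -0.044, 0.158, 0, 0.05], [0, 0, -0.028, -0.044, 0.158, 0, 0.05], [0, 0, 0, 0, 0, 0, 0.05]],
])

```text
clock: 15.45
tcp_pos: [0.6691, -0.0874, 0.1486]
tool_rot: [0.695, 0.719, -0.003, -0.003]
ft_force: [-0.9, 0.2, -1.2]
gripper_width: 0.0103
gripper_force: 39.3
```

```bash
python3 - <<'E'
from h import *
snap('wrist','w6'); im=cv2.imread('pics/w6.png'); cv2.imwrite('pics/w6b.png',cv2.resize(im,(640,480)))
s=read_state(); print(s['clock'],s['tcp_pos'],s['tool_rot'],s['gripper_width'],s['ft_force'])
q=go(.6605,-.0838,.055,92.4,n=3)
E
```

```text
15.5 [ 0.66640177 -0.08635789  0.14846292] [ 0.6950164   0.71896339 -0.00448906 -0.0048671 ] 0.01039919276984707 [-0.36789388 -0.63576606 -1.00396436]
3 rows of [0, 0, np.float64(-0.0017), np.float64(0.0046), np.float64(-0.0097), np.float64(0.1558)] from [ 0.6664 -0.0864  0.1485] 91.9 step mm 31.2 turn 0.5
```

View pics/w6b.png

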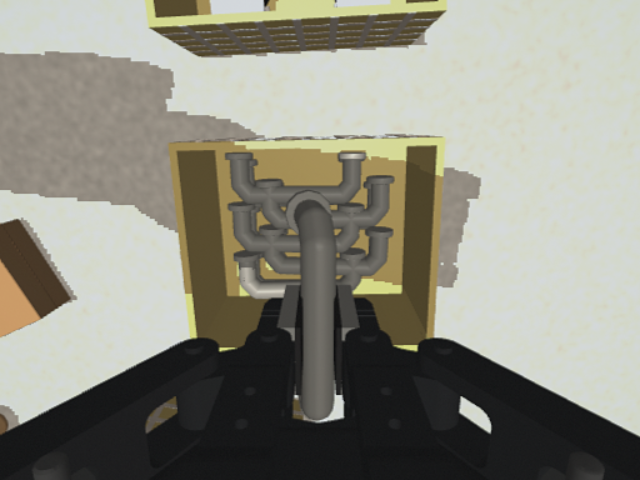

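The pull is held between the carton's rims (x=185 and x=435) and aligned. Lowering it now.

Call:
move_arm([
  [[0, 0, 0, 0.005, -0.01, 0.15, 0.05], [0, 0, 0, 0.005, -0.01, 0.15, 0.05], [0, 0, 0, 0.003, -0.005, 0.12, 0.05], [0, 0, 0, 0, 0, 0.04, 0.05], [0, 0, 0, 0, 0, 0, 0.05], [0, 0, 0, 0, 0, 0, 0.05]],
])

```text
clock: 16.1
tcp_pos: [0.6606, -0.0832, 0.06]
tool_rot: [0.695, 0.719, -0.004, -0.004]
ft_force: [0.3, -0.4, -0.5]
gripper_width: 0.0103
gripper_force: 39.4
```

Call:
move_arm([
  [[0, 0, 0, 0, 0, 0, 0.4], [0, 0, 0, 0, 0, 0, 0.4], [0, 0, 0, 0, 0, 0, 0.4], [0, 0, 0, 0, 0, 0, 0.4], [0, 0, 0, 0, 0, -0.1, 0.4], [0, 0, 0, 0, 0, -0.2, 0.4], [0, 0, 0, 0, 0, -0.2, 0.4], [0, 0, 0, 0, 0, 0, 0.4]],
])

```text
clock: 16.9
tcp_pos: [0.6658, -0.084, 0.1657]
tool_rot: [0.695, 0.719, 0.0, 0.001]
ft_force: [0.9, -0.9, -0.1]
gripper_width: 0.0341
gripper_force: 0.0
```

```bash
python3 - <<'E'
from h import *
q=go(.40,-.27,.15,60)
E
```

```text
8 rows of [0, 0, np.float64(0.0444), np.float64(-0.1502), np.float64(-0.1401), np.float64(0.0098)] from [ 0.6658 -0.084   0.1657] 92.0 step mm 41.1 turn -32.0
```

Call:
move_arm([
  [[0, 0, 0.044, -0.15, -0.14, 0, 0.65], [0, 0, 0.044, -0.15, -0.14, 0, 0.65], [0, 0, 0.044, -0.15, -0.14, 0, 0.65], [0, 0, 0.044, -0.15, -0.14, 0, 0.65], [0, 0, 0.044, -0.15, -0.14, 0, 0.65], [0, 0, 0.044, -0.15, -0.14, 0.02, 0.65], [0, 0, 0.044, -0.15, -0.14, 0.02, 0.65], [0, 0, 0.044, -0.15, -0.14, 0.03, 0.65]],
])

```text
clock: 17.7
tcp_pos: [0.3949, -0.2709, 0.1483]
tool_rot: [0.865, 0.501, -0.005, -0.002]
ft_force: [-0.4, -1.8, 0.3]
gripper_width: 0.0551
gripper_force: 0.0
```

Call:
move_arm([
  [[0, 0, 0, 0, 0, 0, 0.65], [0, 0, 0, 0, 0, 0, 0.65], [0, 0, 0, 0, 0, 0, 0.65]],
])

```text
clock: 18.0
tcp_pos: [0.3978, -0.2694, 0.1483]
tool_rot: [0.864, 0.503, -0.004, -0.002]
ft_force: [0.9, -0.0, -0.3]
gripper_width: 0.0553
gripper_force: 0.0
```

```bash
python3 - <<'E'
from h import *
snap('wrist','w7'); im=cv2.imread('pics/w7.png'); cv2.imwrite('pics/w7b.png',cv2.resize(im,(800,600)))
s=read_state(); print(s['clock'],s['tcp_pos'],s['tool_rot'],s['joints'])
E
```

```text
18.05 [ 0.39795731 -0.26919532  0.14822809] [ 0.8638963   0.50365004 -0.00388148 -0.00218091] [ 0.40864635  0.65438354  0.13942966  2.07758313 -0.19363692  0.42910598
  0.18148479]
```

View pics/w7b.png

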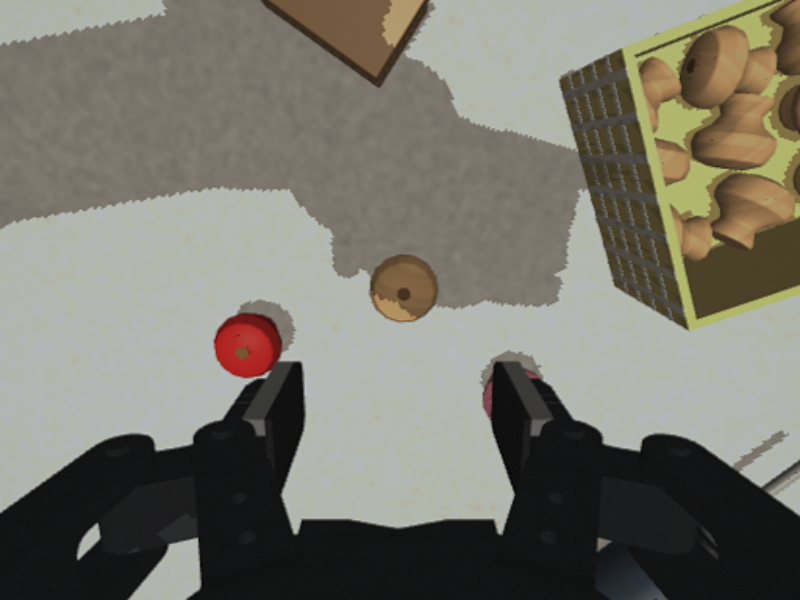

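The wood knob is at (404,288) with a radius of 34 px. Red is at (248,345) and pink at (515,390), both clear of it.

```bash
python3 - <<'E'
from h import *
U=lambda x,y:(x/1.5625,y/1.5625)
c=pix('w7',U(404,288),.022); print(c,pix('w7',U(403,294),.034),pix('w7',U(248,345),.022),pix('w7',U(515,390),.022))
q=go(c[0],c[1],.148,n=1); go(c[0],c[1],.004,start=q)
go(.5832,-.286,.15,60,start=[c[0],c[1],.15,59.6])
E
```

```text
[ 0.3982 -0.2719  0.022 ] [ 0.3976 -0.2718  0.034 ] [ 0.3058 -0.2576  0.022 ] [ 0.424  -0.3557  0.022 ]
1 rows of [0, 0, 0.0, np.float64(-0.0112), np.float64(0.0077), np.float64(0.0011)] from [ 0.398  -0.2692  0.1482] 60.5 step mm 2.7 turn 0
4 rows of [0, 0, 0.0, np.float64(0.0), np.float64(0.0), np.float64(0.18)] from [ 0.3982 -0.2719  0.148 ] 60.5 step mm 36.0 turn 0
5 rows of [0, 0, -0.0009, np.float64(0.081), np.float64(0.1669), np.float64(-0.0)] from [ 0.3982 -0.2719  0.15  ] 59.6 step mm 37.1 turn 0.4
```

Call:
move_arm([
  [[0, 0, 0, -0.011, 0.008, 0, 0.65], [0, 0, 0, 0, 0, 0.2, 0.65], [0, 0, 0, 0, 0, 0.2, 0.65], [0, 0, 0, 0, 0, 0.2, 0.65], [0, 0, 0, 0, 0, 0.12, 0.65], [0, 0, 0, 0, 0, 0, 0.65], [0, 0, 0, 0, 0, 0, 0.65]],
])

```text
clock: 18.75
tcp_pos: [0.3954, -0.2724, 0.0043]
tool_rot: [0.864, 0.503, -0.005, -0.003]
ft_force: [0.5, 0.5, -0.2]
gripper_width: 0.0555
gripper_force: 0.0
```

Call:
move_arm([
  [[0, 0, 0, 0, 0, 0, 0.3], [0, 0, 0, 0, 0, 0, 0.3], [0, 0, 0, 0, 0, 0, 0.3], [0, 0, 0, 0, 0, 0, 0.3], [0, 0, 0, 0, 0, 0, 0.3]],
], newtons=30)

```text
clock: 19.25
tcp_pos: [0.3961, -0.273, 0.0058]
tool_rot: [0.865, 0.503, -0.004, -0.001]
ft_force: [0.8, -0.1, 8.1]
gripper_width: 0.0354
gripper_force: 29.8
```

Call:
move_arm([
  [[0, 0, 0, 0, 0, -0.1, 0.3], [0, 0, 0, 0, 0, -0.2, 0.3], [0, 0, 0, 0, 0, -0.2, 0.3], [0, 0, 0, 0, 0, -0.2, 0.3], [0, 0, 0, 0, 0, -0.02, 0.3], [0, 0, 0, 0, 0, 0, 0.3], [0, 0, 0, 0, 0, 0, 0.3]],
])

```text
clock: 19.95
tcp_pos: [0.396, -0.2719, 0.1477]
tool_rot: [0.864, 0.503, -0.005, -0.003]
ft_force: [-0.3, 0.6, -0.4]
gripper_width: 0.0358
gripper_force: 30.1
```

Call:
move_arm([
  [[0, 0, 0, 0.04, 0.084, 0, 0.3], [0, 0, 0, 0.081, 0.168, 0, 0.3], [0, 0, 0, 0.081, 0.168, 0, 0.3], [0, 0, 0, 0.081, 0.168, 0, 0.3], [0, 0, 0, 0.081, 0.168, 0, 0.3], [0, 0, 0, 0.04, 0.084, 0, 0.3], [0, 0, 0, 0, 0, 0, 0.3], [0, 0, 0, 0, 0, 0, 0.3]],
])

```text
clock: 20.75
tcp_pos: [0.5806, -0.285, 0.1441]
tool_rot: [0.865, 0.502, -0.006, -0.004]
ft_force: [-0.2, 0.1, 0.2]
gripper_width: 0.0357
gripper_force: 30.1
```

Call:
move_arm([
  [[0, 0, 0, 0, 0, 0.15, 0.3], [0, 0, 0, 0, 0, 0.15, 0.3], [0, 0, 0, 0, 0, 0.13, 0.3], [0, 0, 0, 0, 0, 0.06, 0.3], [0, 0, 0, 0, 0, 0, 0.3], [0, 0, 0, 0, 0, 0, 0.3]],
])

```text
clock: 21.35
tcp_pos: [0.5812, -0.286, 0.0489]
tool_rot: [0.865, 0.502, -0.005, -0.002]
ft_force: [0.4, 0.3, -0.4]
gripper_width: 0.0357
gripper_force: 30.1
```

Call:
move_arm([
  [[0, 0, 0, 0, 0, 0, 0.6], [0, 0, 0, 0, 0, 0, 0.6], [0, 0, 0, 0, 0, 0, 0.6], [0, 0, 0, 0, 0, 0, 0.6], [0, 0, 0, 0, 0, -0.1, 0.6], [0, 0, 0, 0, 0, -0.2, 0.6], [0, 0, 0, 0, 0, -0.2, 0.6], [0, 0, 0, 0, 0, -0.2, 0.6]],
])

```text
clock: 22.15
tcp_pos: [0.5826, -0.2853, 0.1897]
tool_rot: [0.865, 0.502, -0.005, -0.003]
ft_force: [0.6, -0.7, -1.0]
gripper_width: 0.0511
gripper_force: 0.0
```

Call:
move_arm([
  [[0, 0, 0, -0.2, -0.1, 0, 0.6], [0, 0, 0, -0.2, -0.1, 0, 0.6], [0, 0, 0, -0.2, -0.1, 0, 0.6], [0, 0, 0, -0.2, -0.1, 0, 0.6], [0, 0, 0, 0, 0, 0, 0.6], [0, 0, 0, 0, 0, 0, 0.6]],
])

```text
clock: 22.75
tcp_pos: [0.433, -0.3859, 0.1902]
tool_rot: [0.865, 0.501, -0.005, -0.002]
ft_force: [0.6, 0.9, 0.7]
gripper_width: 0.0513
gripper_force: 0.0
```

```bash
python3 - <<'E'
from h import *
snap('top','t8'); snap('scene','s8'); s=read_state(); print(s['clock'],s['tcp_pos'],s['gripper_width'])
a=cv2.imread('pics/t8.png')[100:260,135:420]; b=cv2.imread('pics/s8.png')[140:340,90:400]
a=cv2.resize(a,None,fx=2.0,fy=2.0,interpolation=2); b=cv2.resize(b,None,fx=1.85,fy=1.85*.68,interpolation=2)
w=max(a.shape[1],b.shape[1]); o=np.zeros((a.shape[0]+b.shape[0],w,3),'u1'); o[:a.shape[0],:a.shape[1]]=a;o[a.shape[0]:,:b.shape[1]]=b
print(o.shape); cv2.imwrite('pics/end.png',np.clip(o*1.6,0,255).astype('u1'))
E
```

```text
22.85 [ 0.43547576 -0.38393912  0.18986097] 0.05135020390208501
(572, 574, 3)
```

View pics/end.png

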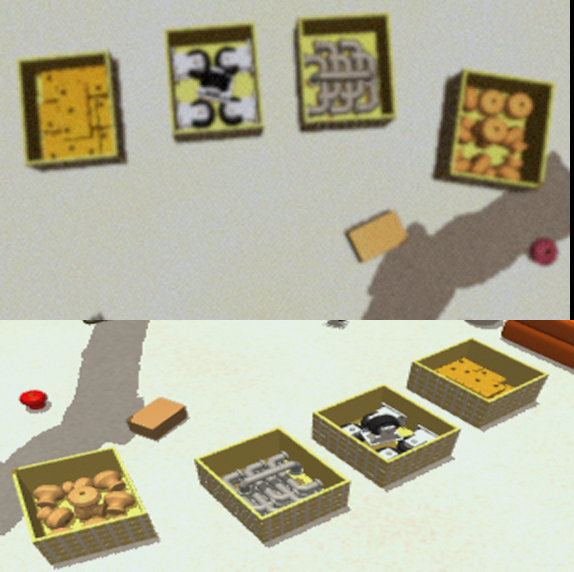

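All four fittings sit inside their own cartons: hinge (75,105), castor (213,80), pull (342,75) and knob (495,127). The offcut hasn't moved, so I'm handing in.

```bash
python3 -c "
from cell import job_done; print(job_done())"
```

```text
the job is handed in; nothing more can be done
None
```

I put the hinge, wooden knob, bow pull and larger castor each into the carton of their own kind, left the offcut and glue bottle alone, and handed the job in at about 23 s; no verdict came back.

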